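# Lock the supply board into its carrier with the square key

### The arm

A 6-joint arm with a two-finger parallel gripper is mounted at the origin on the work surface. World frame = base frame: x ahead of the robot, y to its left, z up, the work surface at z = 0. Lengths are in m, angles in rad, forces in N, time in s.
With the tool pointing down it reaches from about 0.35 to 0.775 m from the base axis. Payload 5.5 kg.
Tool frame: the origin (TCP) lies between the finger pads; the fingertips stand 17 mm ahead of it and the grasp point (between the pads) lies 2 mm behind it (env.finger_overhang is the distance from the TCP to the fingertips, in m); z points along the fingers, y is the direction in which the jaws open and shut (so a half turn about z gives the same grasp; the last joint's range is limited). The gripper opens to 85 mm and grips with 20 to 120 N. Pads are 22 mm wide; open, the fingers measure 114 mm over their backs; the gripper's body (76 mm by 85 mm) begins 54 mm behind the grasp point. The pads swing forward as they close: fully open they stand 13 mm farther back than shut.
Start: joints at [-1.34, 0.313, 0.046, 1.304, 0, 1.431], TCP at [0.208, -0.536, 0.227] pointing down, gripper open.
Joint ranges: [-2.76, 2.76], [-0.86, 1.69], [-1.03, 1.26], [-2.2, 2.34], [-1.47, 1.5], [-3.14, 3.14]. Speed limits (rad/s): [2.57, 2.57, 3.14, 3.14, 3.14, 3.14].

### API

Orientations are given as a unit quaternion [w, x, y, z].
In Python, from workcell import env gives the robot as it stands. The module is installed in compiled form; this text tells all that it offers.
- The arm moves only by the tool arm_command, never from a script. Its argument "moves" is a list of rows, each a list of 5 numbers: the closure, from 0 (fully open) to 1 (shut), then the shift along the tool's x, y, z in mm, then the turn about the tool's z in rad. In form: [[fingers, dx, dy, dz, turn], ...]. A call has 1 to 12 rows; each row is the pose to reach, as a shift and turn from the pose commanded when the call began, along the tool's axes at that moment; what a row does not reach only later rows make up. A row lasts 1/10 s, in which the tool goes at most 50 mm and 8.59 degrees, less where a joint would pass 70% of its speed; a pose out of reach is approached as far as the arm can. A call with a gripper value outside its range is refused whole. The fingers move at their own pace and stop on an object; "squeeze" is the grip in N (left out, the last holds). Time passes only in rows, so rows that repeat a pose let the fingers close. It gives the time, the measured TCP pose, the force and the opening at its end, in the units of the state.
- env.get_state(): the state, without advancing time (a new reading comes with each control period).
- env.read_camera(name): name is "scene" or "top" or "wrist"; returns (picture, depth): 384x512x3 uint8, blue, green, red; 384x512 float32, m along the optical axis (not along the pixel's ray), 0 where there is no reading.
- env.get_calibration(name): a dict with "fx", "fy", "cx", "cy" (pixels), "pose" (4x4, takes a point from camera to world coordinates). Camera axes: x right, y down, z forward; pixel columns grow to the right and rows downward; lengths in m; the calibration is good to about 2 mm. The wrist camera is an equidistant fisheye: a pixel r from the principal point sees the ray r / f radians off the axis. A picture is of the moment at which its call begins: read the wrist's pose just before it. get_calibration takes no time and is no camera call; for the wrist camera it gives the pose at the moment of the call.
- env.hand_in(): hands the job in, once; it reports no verdict.
The state is a dict: "clock": time; "joint_pos": joint angles; "qvel": joint speeds; "tau": joint torques, N m; "tcp_pos": TCP position; "orientation": TCP orientation; "wrist_force": force on the tool from outside, world axes, zero at the start; "ft_torque": the same for the moment, N m; "finger_gap": finger opening in m.
Only numpy, scipy, OpenCV 4.12 (cv2) and the standard library are available. Lean on these libraries where they do the work, as an engineer would, in place of code of your own. Each camera call takes 0.05 s, during which the arm holds its last target. There are 200 camera calls.

### The job

Lift the top board straight off the overlapping pile without dragging the two boards beneath, and lay it flat in the nest of the board carrier, either way round. Then take the square key from the tool stand, push it fully home in the recessed square socket of the carrier's hold-down and turn it clockwise a quarter turn to its stop, so that the tongue lies across the edge of the board. Turn the hold-down only with the key, leave the key standing in the socket and let go of it; leave everything else where it is.

Things in the scene. Friction and masses are not known exactly. Their poses are not given: they have to be found in the camera images.
- supply_board: Top board of the pile: green, 100 (x) x 80 (y) x 3 mm, about 0.16 kg, a black transformer 34 (x) x 28 (y) x 30 mm tall in its middle to hold it by. Origin: centre of the underside, 3 mm above the bench at first; z up. Terminal strips 10 mm tall at |x| 39-49, |y| < 25 mm; capacitors 14 mm tall, 10 mm wide at (+-32, +-24) mm. Same after half a turn.
- under_board_a: One of the two boards beneath, flat on the bench, green, 100 x 80 x 3 mm; the top board lies across its bare inner end; heat sink and terminal strip up to 23 mm tall at its outer end (x 18 to 48 mm). Origin: centre of the underside. Not to be dragged.
- under_board_b: The other board beneath, end to end with the first, its +x pointing the other way: green, 100 x 80 x 3 mm; relay, capacitor and terminal strip up to 19 mm tall at its outer end (x 20 to 48 mm). Origin: centre of the underside. Not to be dragged.
- nest (a point): Centre of the carrier's nest, on the base plate, 12 mm above the bench: where the centre of the board's underside belongs. x along the nest's long side, y away from the hold-down block, z up. Black corner angles 6 mm tall leave 105 (x) x 85 (y) mm between them for the 100 x 80 mm board, which goes in either way round.
- socket (a point): Centre of the floor of the square socket in the hold-down's rotor, 25 mm above the bench. Socket 11 mm square, 16 mm deep, its mouth flared to 15 mm square over the top 4 mm; sides along this frame's x and y; the mouth is 5 mm below the block's top (46 mm above the bench), under a round opening 19 mm wide. x points along the tongue, z up; x and y turn with the rotor.
- lock_angle (a joint): Angle of the hold-down's rotor, rad, growing clockwise seen from above: 0 = open, tongue along the nest's -x beside the board; 1.57 = locked, at its stop, tongue along the nest's +y across the board's edge. Starts at 0 to 0.25, stays where it is left (friction 0.06 N m). The key has about 6 degrees of play in the socket either way.
- hold_down: The hold-down's turning part: the rotor inside the block, with a steel tongue sticking out below: 12 mm wide, 4 mm thick, reaching 45 mm from the rotor's axis, its underside 17 mm above the bench, 2 mm above a board in the nest. Origin: on the rotor's axis at bench height; x along the tongue. To be moved only by turning the key.
- square_key: Steel panel key, upright, 85 mm tall, about 0.12 kg: shank 10 mm square (sides along x and y, 57 mm long; last 3 mm tapered to 7 mm), flat paddle handle 44 (x) x 12 (y) mm from 57 to 85 mm. Origin: centre of the foot, z up. Stands loosely in one of the stand's three holes (which one varies), foot 8 mm above the bench.
- stand: Wooden tool stand, fixed, 180 (x) x 56 (y) x 42 mm tall, with three round holes 17 mm across and 34 mm deep at x = -60, 0 and +60 mm. Origin: centre of its underside.
- tee_driver: Socket driver with a black round T handle 64 mm wide, in another hole of the stand; 76 mm tall. Origin: its foot. Not needed; leave it standing.
- nut_driver: Socket driver with a black round upright grip 26 mm thick, in the third hole of the stand; 101 mm tall. Origin: its foot. Not needed; leave it standing.
- old_phone: Old black keypad phone 108 x 46 x 18 mm lying on the bench between the robot and the carrier. Origin: centre of its underside. Leave it.
- smart_phone: Black flat phone 130 x 66 x 10 mm lying behind the carrier. Origin: centre of its underside. Leave it.
- screwdriver: Screwdriver lying on the bench behind the carrier. Leave it.
- battery_pack: Grey phone battery 52 x 34 x 12 mm lying on the bench. Origin: centre of its underside. Leave it.
- multimeter: Black hand multimeter 150 x 78 x 36 mm lying behind the tool stand. Origin: centre of its underside. Leave it.
- carrier: The board carrier, fixed: aluminium base plate 136 (x) x 158 (y) mm, 12 mm thick, with the nest on top and, centred at x 0, y -72 mm, a dark steel hold-down block 40 x 40 mm whose top is 46 mm above the bench. Origin: at bench height under the nest's centre; axes as the nest's.
There are look-alikes about, which are no part of the job. Leave any red look-alike of the supply_board alone. Leave any blue look-alike of the nut_driver alone.

How it is judged:
By the outcome, as a careful person would: the job done as asked, in the order asked, and still so for the second after the job is handed in, with the robot touching nothing.
It also fails if it takes over 61 s, if anything falls off the work surface, if the arm or the gripper's body presses on something with over 40 N, if the wrist force passes 120 N, or if a joint passes its speed limit or range.

## Working session

There is one attempt and no reset: what is moved stays moved. The work goes in short steps, Python scripts to look and compute and a tool call to move; the robot and the scene stay as the last step left them, time stands still between calls to the robot, and variables do not carry over. Pictures are saved under pics/ and viewed, about 8 in all and at most 12, crops included, and the job is handed in when it is done.

Besides the shell and the picture viewer there is one more tool, called after "Request:" as name(argument=value, ...), one argument or row to a line, values as JSON. arm_command: Moves the arm, as the interface text tells. Its arguments: {"type":"object","properties":{"moves":{"type":"array","items":{"type":"array","items":{"type":"number"}}},"squeeze":{"type":"number"}},"required":["moves"]}

```bash
mkdir -p pics
cat > h.py <<'E'
import numpy as np, cv2
from workcell import env
def grab(n):
    c=env.get_calibration(n); im,d=env.read_camera(n); np.savez(f'{n}.npz',im=im,d=d,pose=c['pose'],k=[c['fx'],c['fy'],c['cx'],c['cy']]); return im,d,c
def cloud(n):
    z=np.load(f'{n}.npz'); fx,fy,cx,cy=z['k']; d=z['d']; v,u=np.mgrid[:d.shape[0],:d.shape[1]]
    P=np.stack([(u-cx)/fx*d,(v-cy)/fy*d,d],-1)@z['pose'][:3,:3].T+z['pose'][:3,3]; P[d==0]=np.nan
    return z['im'],P
E
python3 - <<'E'
from h import *
for n in('top','scene'):
    im,d,c=grab(n); print(n,c)
    cv2.imwrite(f'pics/{n}0.png',cv2.resize(im,(800,600),interpolation=cv2.INTER_CUBIC))
print(env.get_state(),env.finger_overhang)
E
```

```text
top {'fx': 432.9914698674812, 'fy': 432.9914698674812, 'cx': 253.63524941575082, 'cy': 185.35679584422036, 'pose': array([[-0.0263657 , -0.9970575 ,  0.07198046,  0.47387138],
       [-0.99964985,  0.0261358 , -0.00413419,  0.00368287],
       [ 0.00224076, -0.07206426, -0.99739747,  1.44517324],
       [ 0.        ,  0.        ,  0.        ,  1.        ]])}
scene {'fx': 396.38450558152044, 'fy': 396.38450558152044, 'cx': 259.50668553870224, 'cy': 191.2559141862717, 'pose': array([[ 0.25089003,  0.60736913, -0.75376185,  1.28292471],
       [ 0.9679964 , -0.16231843,  0.19140454, -0.17783028],
       [-0.00609623, -0.77766025, -0.62865521,  0.65858742],
       [ 0.        ,  0.        ,  0.        ,  1.        ]])}
{'clock': 0.1, 'joint_pos': array([-1.33962258e+00,  3.13910043e-01,  4.50906005e-02,  1.30356465e+00,
       -3.03659463e-05,  1.43125242e+00]), 'qvel': array([ 8.61688769e-04, -2.40414037e-03,  6.04260500e-03, -2.24960154e-03,
       -2.49785515e-03, -1.64851549e-05]), 'tau': array([ 1.94283632e-03, -4.81724811e+01,  2.99243832e+01,  1.28234152e-02,
       -1.31264997e-04, -3.59137402e-06]), 'tcp_pos': array([ 0.2082221 , -0.53549293,  0.22610589]), 'orientation': array([-7.92354627e-04,  9.82869870e-01,  1.84299181e-01, -5.15260003e-05]), 'wrist_force': array([-0.02534965,  0.8985763 , -0.12776318]), 'ft_torque': array([-0.02793482,  0.03996269,  0.06405713]), 'finger_gap': 0.08540612713464148} 0.017
```

View pics/top0.png

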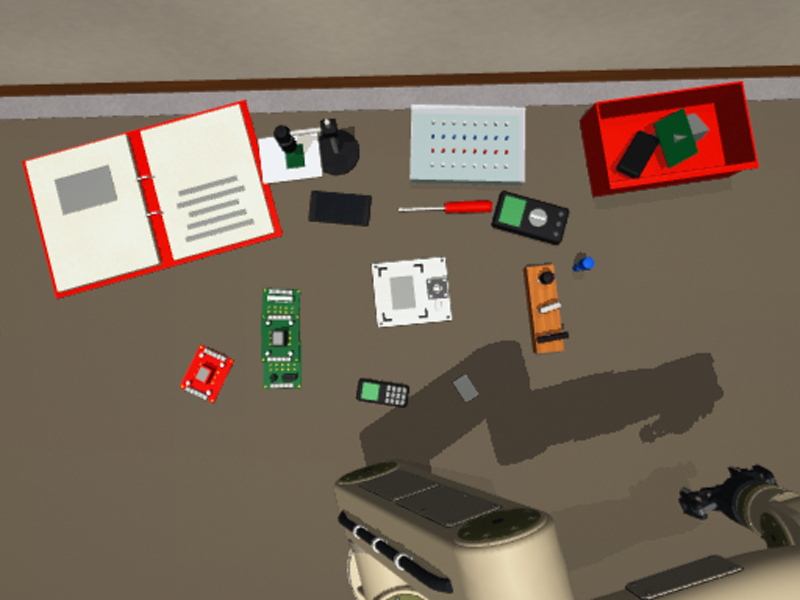

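View pics/scene0.png

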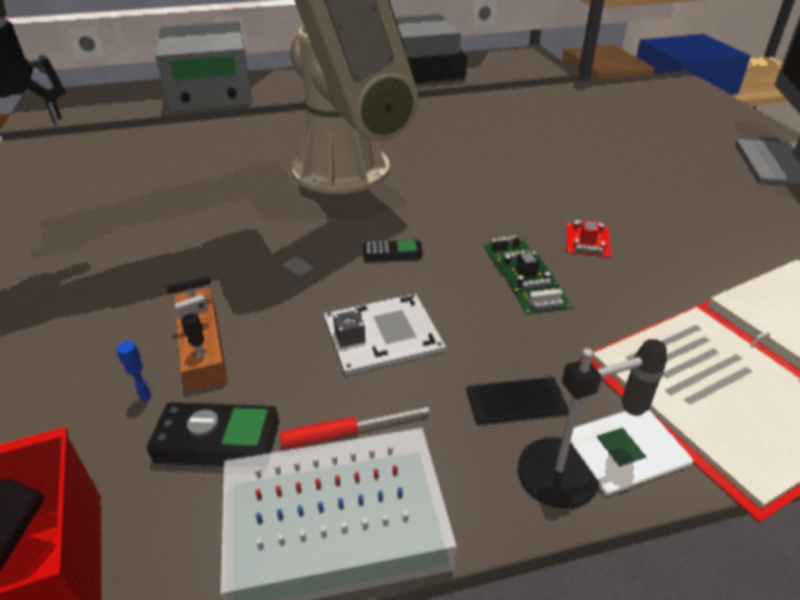

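The top view (800x600) shows:
- Green pile at (281,338), with its top-board transformer in the middle.
- Red look-alike board at (207,374).
- Carrier at (412,292), with the hold-down at (438,288).
- Stand at (545,308). The flat grey handle in the middle hole (550,307) is the key, the black T is at (552,337), and the round black grip is at (546,277).
- Blue look-alike driver at (585,264).

Possible mix-ups for the board are the red board (207,374) and the under boards (281,300) and (281,375). For the key they are the tee (552,337), the nut driver (546,277) and the blue driver (585,264). I choose the board at (281,338) and the key at (550,307).

Run:
```python
from h import *
im,P=cloud('top')
for n,(u,v) in dict(trafo=(281,338),ua=(281,300),ub=(281,377),nestc=(402,293),hold=(438,288),key=(550,307),tee=(552,337),nut=(546,277)).items():
    print(n,P[round(v*.64),round(u*.64)].round(3))
crops=[im[175:255,160:200],im[155:215,230:295],im[160:230,325:375]]
cv2.imwrite('pics/crop1.png',np.hstack([cv2.resize(c,(260,int(260*c.shape[0]/c.shape[1])),interpolation=cv2.INTER_CUBIC)[:240] if 0 else cv2.resize(c,(266,520),interpolation=cv2.INTER_CUBIC) if i==0 else cv2.resize(c,(266,int(266*c.shape[0]/c.shape[1])))[:520] if 0 else cv2.copyMakeBorder(r:=cv2.resize(c,(266,int(266*c.shape[0]/c.shape[1])),interpolation=cv2.INTER_CUBIC),0,520-r.shape[0],0,0,cv2.BORDER_CONSTANT) for i,c in enumerate(crops)]))
c=env.get_calibration('wrist'); print(c); print(env.get_state()['tcp_pos'])
```

```text
trafo [0.482 0.239 0.039]
ua [0.562 0.243 0.006]
ub [0.4   0.246 0.004]
nestc [ 0.568 -0.013  0.016]
hold [ 0.579 -0.089  0.022]
key [ 0.53  -0.308  0.095]
tee [ 0.468 -0.312  0.079]
nut [ 0.589 -0.298  0.108]
{'fx': 297.3186396354542, 'fy': 297.3186396354542, 'cx': 255.85242213753378, 'cy': 187.61971635020484, 'pose': array([[ 0.3618907 , -0.88998748, -0.27741197,  0.27973439],
       [-0.93221913, -0.3460108 , -0.10603781, -0.50822371],
       [-0.00161522,  0.29698285, -0.95488145,  0.37223475],
       [ 0.        ,  0.        ,  0.        ,  1.        ]])}
[ 0.2082221  -0.53549293  0.22610589]
```

View pics/crop1.png

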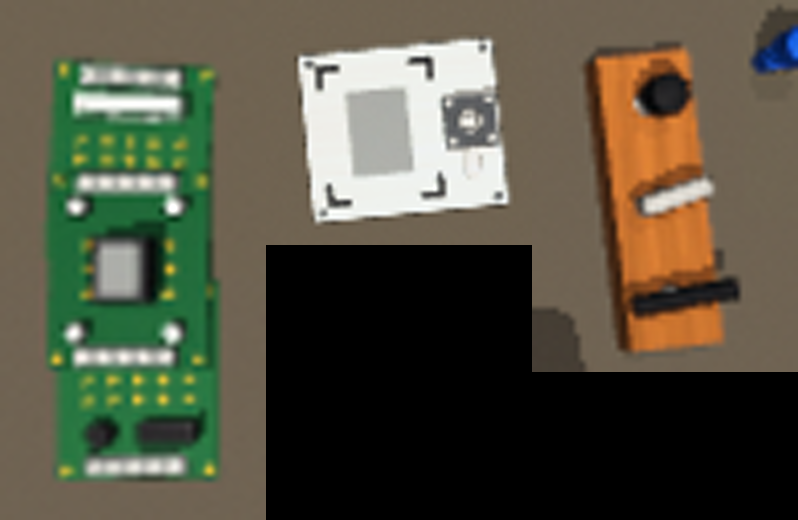

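The crop confirms both choices. It shows a green board with a transformer on top of the two boards, and the pale flat paddle in the stand's middle hole. Next I take closer wrist-camera views, stand first.

Request:
arm_command(
  moves=[
    [0,313,-109,0,0],
    [0,313,-109,0,0],
    [0,313,-109,0,0],
    [0,313,-109,0,0],
    [0,313,-109,0,0],
    [0,313,-109,0,0],
    [0,313,-109,0,0],
    [0,313,-109,0,0],
    [0,313,-109,0,0],
    [0,313,-109,0,0],
  ],
)

```text
clock: 1.1
tcp_pos: [0.4598, -0.3215, 0.2266]
orientation: [-0.0, 0.983, 0.184, -0.0]
wrist_force: [-1.1, -1.1, 0.9]
finger_gap: 0.0854
```

```bash
cat >> h.py <<'E'
def wgrab(tag):
    im,d,c=grab('wrist'); import os; os.rename('wrist.npz',f'w_{tag}.npz'); return im
def wload(tag):
    z=np.load(f'w_{tag}.npz'); return z['im'],z['d'],z['pose'],z['k']
def wpts(d,pose,k):
    f,_,cx,cy=k; v,u=np.mgrid[:d.shape[0],:d.shape[1]]; x,y=u-cx,v-cy; r=np.hypot(x,y)+1e-9; t=np.tan(r/f)/r
    P=np.stack([x*t*d,y*t*d,d],-1)@pose[:3,:3].T+pose[:3,3]; P[d==0]=np.nan; return P
def ortho(tag,x0,x1,y0,y1,z,s):
    """rectified top view at plane height z: col grows with -y, row with -x; s px/m"""
    im,d,pose,k=wload(tag); f,_,cx,cy=k
    X,Y=np.meshgrid(np.arange(x1,x0,-1/s),np.arange(y1,y0,-1/s),indexing='ij')
    p=(np.stack([X,Y,np.full_like(X,z)],-1)-pose[:3,3])@pose[:3,:3]
    r=np.hypot(p[...,0],p[...,1]); th=np.arctan2(r,p[...,2])*f/(r+1e-12)
    return cv2.remap(im,(cx+p[...,0]*th).astype('f4'),(cy+p[...,1]*th).astype('f4'),cv2.INTER_CUBIC)
E
python3 - <<'E'
from h import *
im=wgrab('stand'); cv2.imwrite('pics/ws.png',cv2.resize(im,(800,600)))
s=env.get_state(); print(s['tcp_pos'],s['orientation'],s['joint_pos'],s['clock'])
E
```

```text
[ 0.45969087 -0.3217841   0.22672133] [-5.27006919e-05  9.83012867e-01  1.83536478e-01 -2.47776822e-04] [-7.53600003e-01  2.86477289e-01  8.88707516e-03  1.29358412e+00
 -3.37337551e-04  2.01882702e+00] 1.15
```

View pics/ws.png

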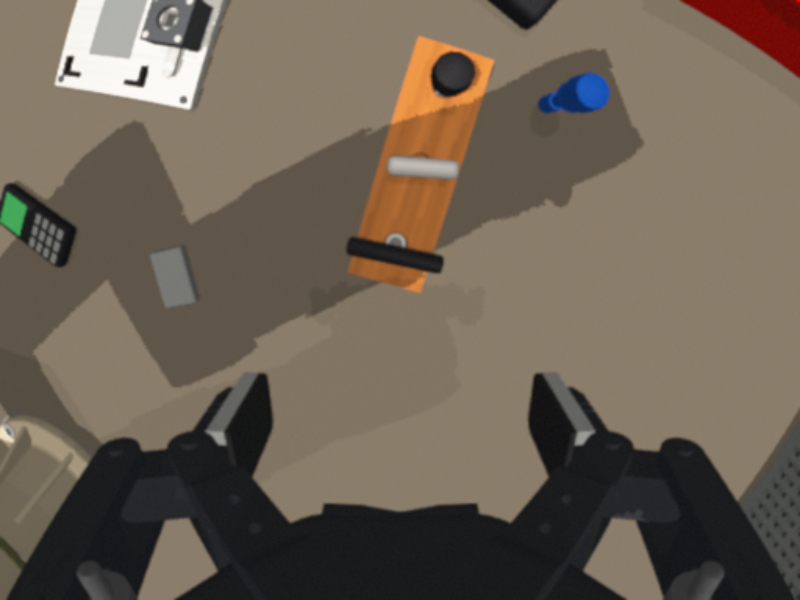

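The wrist view shows the key's flat grey paddle at (423,167), the tee at (395,254), the nut driver at (453,74) and the blue one at (580,95). Next come the carrier and the pile.

Request:
arm_command(
  moves=[
    [0,142,-256,0,0],
    [0,142,-256,0,0],
    [0,142,-256,0,0],
    [0,142,-256,0,0],
    [0,142,-256,0,0],
    [0,142,-256,0,0],
    [0,142,-256,0,0],
    [0,142,-256,0,0],
    [0,142,-256,0,0],
  ],
)

```text
clock: 2.05
tcp_pos: [0.5001, -0.0324, 0.2269]
orientation: [0.0, 0.983, 0.183, -0.0]
wrist_force: [-0.9, -1.1, 0.1]
finger_gap: 0.0854
```

Run:
```python
from h import *
wgrab('car'); s=env.get_state(); print(s['tcp_pos'],s['clock'])
```

```text
[ 0.50007136 -0.03261265  0.22688766] 2.1
```

Request:
arm_command(
  moves=[
    [0,23,-281,0,0],
    [0,23,-281,0,0],
    [0,23,-281,0,0],
    [0,23,-281,0,0],
    [0,23,-281,0,0],
    [0,23,-281,0,0],
    [0,23,-281,0,0],
    [0,23,-281,0,0],
    [0,23,-281,0,0],
  ],
)

```text
clock: 3.0
tcp_pos: [0.4205, 0.2378, 0.2268]
orientation: [0.0, 0.983, 0.183, -0.0]
wrist_force: [-0.4, -0.1, -0.2]
finger_gap: 0.0852
```

Run:
```python
from h import *
wgrab('pile'); s=env.get_state(); print(s['tcp_pos'],s['orientation'],s['joint_pos'],s['clock'])
S=1600
def grid(o,x1,y1):
    for i in range(0,o.shape[0],80): cv2.putText(o,f'{x1-i/S:.2f}',(0,i+4),0,.3,(0,0,255)); cv2.line(o,(0,i),(o.shape[1],i),(0,0,255),1) if 0 else None
    return o
a=ortho('pile',.37,.60,.16,.32,.036,S)     # trafo top plane
b=ortho('car',.48,.66,-.12,.08,.018,S)
c=ortho('stand',.44,.62,-.36,-.25,.093,S)
for n,i in zip('abc',(a,b,c)): cv2.imwrite(f'o_{n}.png',i); print(i.shape)
h=max(i.shape[0] for i in(a,b,c))
m=np.hstack([cv2.copyMakeBorder(i,0,h-i.shape[0],0,4,cv2.BORDER_CONSTANT) for i in(a,b,c)]); print(m.shape)
cv2.imwrite('pics/m.png',m)
```

```text
[0.42053277 0.23778465 0.22678922] [ 2.15181155e-04  9.83130103e-01  1.82907492e-01 -5.58504909e-05] [ 3.48515018e-01  1.35707531e-01 -1.81846282e-01  1.25342321e+00
 -4.06247515e-04  3.12222165e+00] 3.05
(368, 256, 3)
(289, 320, 3)
(288, 176, 3)
(368, 764, 3)
```

View pics/m.png

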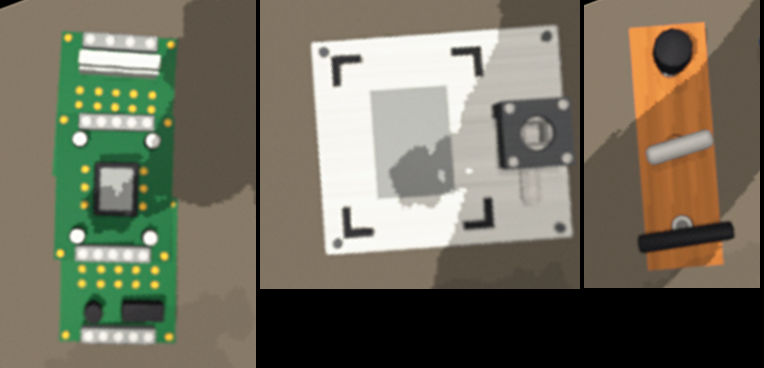

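The rectified views show the pile with the transformer top at (117,189), the carrier with its tongue along -x and rotor at (537,133), and the key paddle at (679,147). Now I fit the poses from the wrist depth.

Run:
```python
from h import *
def pts(tag): im,d,p,k=wload(tag); P=wpts(d,p,k); return im,P
def fit(name,P,m):
    Q=P[m]; r=cv2.minAreaRect((Q[:,:2]*1000).astype('f4')); print(name,m.sum(),'c',np.round(r[0],1),'size',np.round(r[1],1),'ang',round(r[2],2),'z',np.round(np.nanpercentile(Q[:,2],[5,50,95])*1000,1)); return r
def box(P,x0,x1,y0,y1,z0,z1): 
    return (P[...,0]>x0)&(P[...,0]<x1)&(P[...,1]>y0)&(P[...,1]<y1)&(P[...,2]>z0)&(P[...,2]<z1)
im,P=pts('pile')
print('bench',np.nanmedian(P[box(P,.4,.55,.30,.36,-.02,.02)],0))
fit('trafo',P,box(P,.45,.51,.22,.27,.031,.045))
g=(im[...,1].astype(int)-im[...,2]>40)
fit('pile all',P,box(P,.35,.62,.15,.32,.001,.05))
fit('board top',P,box(P,.44,.53,.15,.32,.0035,.05))
im,P=pts('car')
fit('plate',P,box(P,.46,.67,-.15,.10,.008,.06))
fit('block',P,box(P,.5,.66,-.15,-.05,.042,.06))
fit('rotor',P,box(P,.54,.62,-.12,-.07,.03,.042))
im,P=pts('stand')
fit('stand',P,box(P,.42,.65,-.37,-.23,.038,.046))
fit('key',P,box(P,.50,.555,-.34,-.27,.085,.105))
fit('tee',P,box(P,.43,.495,-.36,-.26,.07,.105))
fit('nut',P,box(P,.56,.62,-.36,-.26,.1,.125))
```

```text
bench [ 0.4763394   0.32963134 -0.0008615 ]
trafo 743 c [482.  247.6] size [28.7 34.1] ang 87.7 z [33.8 35.2 36.5]
pile all 10542 c [485.1 235.1] size [167.3 269. ] ang 89.35 z [ 1.4  5.  34.8]
board top 4706 c [485.  246.8] size [90.  83.7] ang 0.05 z [ 4.1  5.6 35.6]
plate 13999 c [573.1 -33.8] size [136.6 158.7] ang 4.27 z [ 9.9 11.3 44.7]
block 1023 c [576.6 -86.7] size [40.8 41.1] ang 4.32 z [43.8 45.1 46.4]
rotor 133 c [576.5 -87.4] size [17.9 18. ] ang 43.72 z [32.8 39.1 40.9]
stand 5914 c [ 528.7 -309.9] size [181.1  56.6] ang 4.71 z [39.8 41.1 42.4]
key 548 c [ 528.2 -310. ] size [12.  42.7] ang 17.59 z [88.6 91.4 92.9]
tee 770 c [ 468.7 -314.6] size [13.4 63.2] ang 8.7 z [77.2 81.3 83. ]
nut 555 c [ 587.3 -304.7] size [23.6 23.2] ang 19.05 z [104.  106.6 108.2]
```

Request:
arm_command(
  moves=[
    [0,106,30,0,-1.7],
    [0,106,30,0,-1.7],
    [0,106,30,0,-1.7],
    [0,106,30,0,-1.7],
    [0,106,30,0,-1.7],
    [0,106,30,0,-1.7],
    [0,106,30,0,-1.7],
    [0,106,30,0,-1.7],
    [0,106,30,0,-1.7],
    [0,106,30,0,-1.7],
    [0,106,30,0,-1.7],
    [0,106,30,0,-1.7],
  ],
)

```text
clock: 4.25
tcp_pos: [0.5302, 0.2479, 0.2267]
orientation: [0.0, 0.51, 0.86, -0.0]
wrist_force: [-0.1, -0.4, -0.0]
finger_gap: 0.0858
```

Request:
arm_command(
  moves=[
    [0,0,0,0,-1.035],
    [0,0,0,0,-1.035],
    [0,0,0,0,-1.035],
    [0,0,0,0,-1.035],
    [0,0,0,0,-1.035],
    [0,0,0,0,-1.035],
    [0,0,0,0,-1.035],
    [0,0,0,0,-1.035],
    [0,0,0,0,-1.035],
  ],
)

```text
clock: 5.15
tcp_pos: [0.53, 0.2486, 0.2268]
orientation: [-0.0, 0.021, 1.0, -0.0]
wrist_force: [-0.2, -0.4, -0.2]
finger_gap: 0.0851
```

```bash
cat >> h.py <<'E'
def box(P,x0,x1,y0,y1,z0,z1): 
    return (P[...,0]>x0)&(P[...,0]<x1)&(P[...,1]>y0)&(P[...,1]<y1)&(P[...,2]>z0)&(P[...,2]<z1)
def fit(name,P,m):
    Q=P[m]; r=cv2.minAreaRect((Q[:,:2]*1000).astype('f4')); print(name,m.sum(),'c',np.round(r[0],1),'size',np.round(r[1],1),'ang',round(r[2],2),'z',np.round(np.nanpercentile(Q[:,2],[5,50,95])*1000,1)); return r
def pose():
    s=env.get_state(); w,x,y,z=s['orientation']
    print('t',round(s['clock'],2),'tcp',(s['tcp_pos']*1000).round(1),'yaw',round(float(np.arctan2(2*(x*y+w*z),1-2*(y*y+z*z))),4),'F',s['wrist_force'].round(1),'gap',round(s['finger_gap']*1000,1),'q',s['joint_pos'].round(3))
    return s
E
python3 - <<'E'
from h import *
pose(); wgrab('pile2'); im,d,p,k=wload('pile2'); P=wpts(d,p,k)
fit('trafo',P,box(P,.45,.51,.22,.27,.031,.045))
print('bench',np.nanmedian(P[box(P,.4,.55,.30,.36,-.02,.02)],0))
E
```

```text
t 5.15 tcp [530.  248.6 226.8] yaw 3.1005 F [-0.2 -0.4 -0.2] gap 85.1 q [ 0.302  0.334  0.075  1.312 -0.     0.343]
trafo 727 c [482.2 247.3] size [27.1 34.6] ang 87.89 z [33.9 35.3 36.6]
bench [ 0.47307751  0.32931859 -0.00084786]
```

Request:
arm_command(
  moves=[
    [0,48,-3,20,0],
    [0,48,-3,60,0],
    [0,48,-3,105,0],
    [0,48,-3,150,0],
    [0,48,-3,180,0],
    [0,48,-3,195,0],
    [0,48,-3,199,0],
    [0,48,-3,199,0],
    [0,48,-3,199,0],
  ],
  squeeze=40,
)

```text
clock: 6.1
tcp_pos: [0.4825, 0.2487, 0.029]
orientation: [0.001, 0.018, 1.0, 0.0]
wrist_force: [-0.8, 0.5, 0.4]
finger_gap: 0.0852
```

Request:
arm_command(
  moves=[
    [1,0,0,0,0],
    [1,0,0,0,0],
    [1,0,0,0,0],
    [1,0,0,0,0],
    [1,0,0,0,0],
    [1,0,0,0,0],
    [1,0,0,0,0],
    [1,0,0,0,0],
  ],
)

```text
clock: 6.9
tcp_pos: [0.4817, 0.2486, 0.0285]
orientation: [0.0, 0.018, 1.0, 0.0]
wrist_force: [-1.4, -0.0, 4.3]
finger_gap: 0.0259
```

Run:
```python
from h import *
pose()
```

```text
t 6.9 tcp [481.7 248.6  28.5] yaw 3.1058 F [-1.4 -0.   4.3] gap 25.9 q [ 0.328  0.393 -0.358  0.819 -0.     0.364]
```

Request:
arm_command(
  moves=[
    [1,0,0,-2,0],
    [1,0,0,-6,0],
    [1,0,0,-15,0],
    [1,0,0,-35,0],
    [1,0,0,-65,0],
    [1,0,0,-100,0],
    [1,0,0,-120,0],
    [1,0,0,-120,0],
  ],
)

```text
clock: 7.7
tcp_pos: [0.4836, 0.2493, 0.1517]
orientation: [0.003, 0.018, 1.0, 0.001]
wrist_force: [-0.5, 0.8, -0.3]
finger_gap: 0.0261
```

Run:
```python
from h import *
pose(); im=wgrab('lift'); cv2.imwrite('pics/lift.png',cv2.resize(im,(640,480)))
im,d,p,k=wload('lift'); P=wpts(d,p,k)
fit('trafo',P,box(P,.44,.53,.20,.29,.150,.162))
m=box(P,.40,.56,.17,.32,.115,.165); fit('held',P,m)
c=np.argwhere(m); print(c.min(0),c.max(0))
```

```text
t 7.7 tcp [483.6 249.3 151.7] yaw 3.1058 F [-0.5  0.8 -0.3] gap 26.1 q [ 0.328  0.282 -0.184  1.098 -0.     0.364]
trafo 3147 c [483.9 248.5] size [48. 35.] ang 87.78 z [154.3 158.4 159.6]
held 15492 c [483.5 249.3] size [80.8 99.7] ang 88.2 z [127.3 129.2 159.1]
[142 188] [294 324]
```

View pics/lift.png

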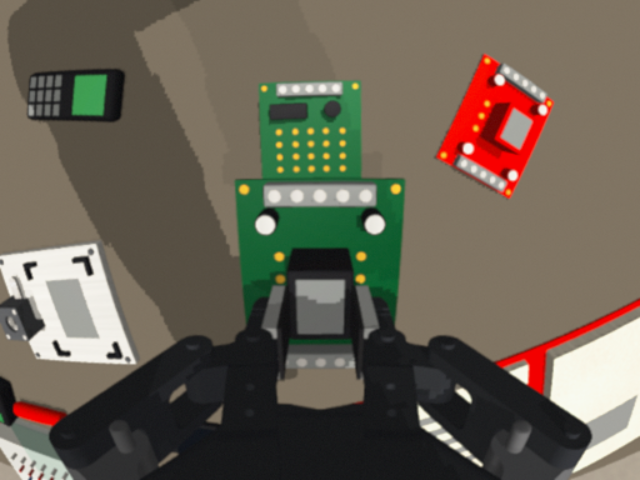

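The board came up level and centred. The lower board is still in place, and the red board is untouched at (495,125). Now I carry it to above the nest.

Request:
arm_command(
  moves=[
    [1,-5,-13,0,-0.01],
    [1,-15,-39,0,-0.02],
    [1,-29,-77,0,-0.04],
    [1,-44,-117,0,-0.06],
    [1,-60,-157,0,-0.08],
    [1,-74,-195,0,-0.09],
    [1,-87,-228,0,-0.1],
    [1,-95,-249,0,-0.108],
    [1,-99,-260,0,-0.108],
    [1,-99,-260,0,-0.108],
    [1,-99,-260,0,-0.108],
    [1,-99,-260,0,-0.108],
  ],
)

```text
clock: 8.95
tcp_pos: [0.5703, -0.0135, 0.1475]
orientation: [-0.0, -0.037, 0.999, 0.0]
wrist_force: [-0.2, 1.0, -1.7]
finger_gap: 0.026
```

Run:
```python
from h import *
pose(); im=wgrab('over'); cv2.imwrite('pics/over.png',cv2.resize(im,(640,480)))
im,d,p,k=wload('over'); P=wpts(d,p,k)
fit('held',P,box(P,.50,.65,-.10,.07,.118,.165))
fit('block',P,box(P,.5,.66,-.15,-.05,.042,.06))
```

```text
t 8.95 tcp [570.3 -13.5 147.5] yaw -3.0679 F [-0.2  1.  -1.7] gap 26.0 q [-0.165  0.34  -0.114  1.118  0.    -0.238]
held 15721 c [570.2 -13.7] size [99.9 80.9] ang 4.5 z [123.3 125.2 155.1]
block 1243 c [576.6 -89.5] size [40.2 35.1] ang 3.41 z [43.9 45.2 46.2]
```

Request:
arm_command(
  moves=[
    [1,-1,-1.4,15,0],
    [1,-1,-1.4,40,0],
    [1,-1,-1.4,65,0],
    [1,-1,-1.4,85,0],
    [1,-1,-1.4,95,0],
    [1,-1,-1.4,100,0],
    [1,-1,-1.4,104,0],
    [1,-1,-1.4,107,0],
    [1,-1,-1.4,109.5,0],
    [1,-1,-1.4,110,0],
    [1,-1,-1.4,110,0],
  ],
)

```text
clock: 10.1
tcp_pos: [0.5723, -0.0163, 0.0382]
orientation: [0.0, -0.036, 0.999, -0.0]
wrist_force: [0.9, 0.3, -1.7]
finger_gap: 0.0259
```

Run:
```python
from h import *
pose(); im=wgrab('down')
im,d,p,k=wload('down'); P=wpts(d,p,k)
fit('held',P,box(P,.50,.65,-.06,.07,.0115,.065))
cv2.imwrite('pics/down.png',cv2.resize(im,(640,480)))
```

```text
t 10.1 tcp [572.3 -16.3  38.2] yaw -3.0695 F [ 0.9  0.3 -1.7] gap 25.9 q [-0.169  0.432 -0.266  0.872 -0.    -0.241]
held 19681 c [570.2  -8.8] size [134.  106.1] ang 3.99 z [11.7 15.5 49.4]
```

View pics/down.png

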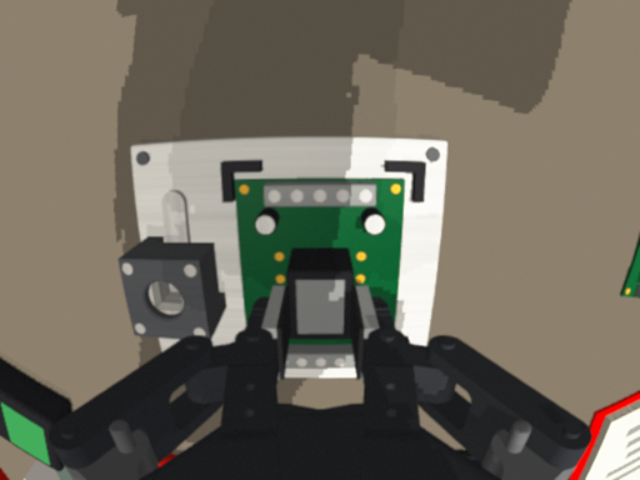

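The board is inside the corner angles, but about 1 mm off towards the block (gaps near (236,185) left and (408,185) right). I'll nudge it to centre, set it down, and release with only a partial opening to clear the block.

Request:
arm_command(
  moves=[
    [1,1,1.2,0,0],
    [1,1,1.2,0.5,0],
    [1,1,1.2,1,0],
    [1,1,1.2,1,0],
  ],
)

```text
clock: 10.55
tcp_pos: [0.571, -0.015, 0.0375]
orientation: [0.0, -0.036, 0.999, -0.0]
wrist_force: [-2.5, -0.6, 4.8]
finger_gap: 0.0256
```

Run:
```python
from h import *
pose()
```

```text
t 10.55 tcp [571.  -15.   37.5] yaw -3.0693 F [-2.5 -0.6  4.8] gap 25.6 q [-0.167  0.431 -0.27   0.869 -0.    -0.239]
```

Request:
arm_command(
  moves=[
    [0.5,0,0,0,0],
    [0.5,0,0,0,0],
    [0.5,0,0,0,0],
    [0.5,0,0,0,0],
    [0.5,0,0,-10,0],
    [0.5,0,0,-40,0],
    [0.5,0,0,-85,0],
    [0.5,0,0,-130,0],
    [0.5,0,0,-170,0],
    [0.5,-60,0,-190,0],
    [0.5,-60,0,-190,0],
    [0.5,-60,0,-190,0],
  ],
)

```text
clock: 11.75
tcp_pos: [0.633, -0.0108, 0.2282]
orientation: [0.002, -0.036, 0.999, -0.0]
wrist_force: [0.2, -0.0, -1.1]
finger_gap: 0.0431
```

Run:
```python
from h import *
pose(); wgrab('placed'); im,d,p,k=wload('placed'); P=wpts(d,p,k)
fit('trafo',P,box(P,.53,.61,-.05,.03,.039,.05))
fit('block',P,box(P,.5,.66,-.15,-.05,.042,.06))
fit('plate',P,box(P,.46,.67,-.15,.10,.008,.06))
g=(im[...,1].astype(int)-im[...,2]>35)&(im[...,1].astype(int)-im[...,0]>35)
fit('board',P,box(P,.50,.64,-.07,.04,.010,.018)&g)
a=ortho('placed',.48,.66,-.13,.06,.015,3000); b=ortho('placed',.545,.605,-.117,-.057,.041,4000)
cv2.imwrite('pics/placed.png',np.hstack([a[:,:560],cv2.copyMakeBorder(b,0,540-240,0,0,cv2.BORDER_CONSTANT)]))
print(a.shape,b.shape)
```

```text
t 11.75 tcp [633.  -10.8 228.2] yaw -3.069 F [ 0.2 -0.  -1.1] gap 43.1 q [-0.144  0.427  0.214  1.355 -0.    -0.216]
trafo 751 c [571.  -15.4] size [33.6 26.6] ang 4.44 z [42.8 44.3 45.6]
block 1052 c [576.4 -86.8] size [40.3 41.1] ang 4.06 z [43.8 45.1 46.4]
plate 13883 c [573.  -34.1] size [135.3 159.1] ang 4.14 z [10.1 13.4 45.1]
board 1410 c [571.9 -14. ] size [96.8 75. ] ang 4.98 z [12.9 14.2 15.5]Traceback (most recent call last):
  File "<stdin>", line 9, in <module>
    return _nx.concatenate(arrs, 1, dtype=dtype, casting=casting)
           ~~~~~~~~~~~~~~~^^^^^^^^^^^^^^^^^^^^^^^^^^^^^^^^^^^^^^^
ValueError: all the input array dimensions except for the concatenation axis must match exactly, but along dimension 0, the array at index 0 has size 541 and the array at index 1 has size 540
```

Run:
```python
from h import *
a=ortho('placed',.48,.66,-.13,.06,.018,2700); b=ortho('placed',.542,.612,-.122,-.052,.041,4000)
h=max(a.shape[0],b.shape[0]); p=lambda i:cv2.copyMakeBorder(i,0,h-i.shape[0],0,0,cv2.BORDER_CONSTANT)
o=np.hstack([p(a),p(b)]);print(a.shape,b.shape,o.shape); cv2.imwrite('pics/placed.png',o)
```

```text
(487, 513, 3) (280, 280, 3) (487, 793, 3)
```

View pics/placed.png

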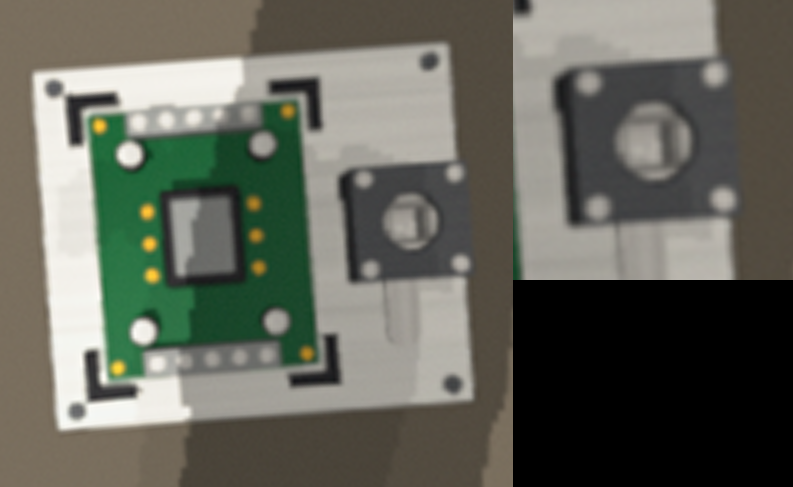

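The board lies inside all four angles, and the tongue is at (402,315) in the left view. Next I measure the tongue angle.

Run:
```python
from h import *
for t in('placed','car','down'):
    im,d,p,k=wload(t); P=wpts(d,p,k)
    m=box(P,.515,.5545,-.125,-.062,.0165,.026)
    if m.sum()<20: print(t,m.sum()); continue
    fit(t+' tongue',P,m); Q=P[m]; 
    n=np.array([-5.4,71.8])/72
    for lo,hi in((.532,.54),(.54,.548),(.548,.5545)):
        q=Q[(Q[:,0]>lo)&(Q[:,0]<hi)]; print(len(q),(np.percentile(q[:,1],[3,97])*1000).round(1)) if len(q) else 0
    q=np.array([576.7,-86.7])/1000; c=Q[:,:2].mean(0)-q; print('mean dir deg',np.degrees(np.arctan2(c[1],c[0]))%360, 'tipx',Q[:,0].min())
# socket square edges inside the rotor
z=ortho('placed',.5625,.5905,-.1005,-.0725,.041,20000); z2=ortho('car',.5625,.5905,-.1005,-.0725,.041,20000)
cv2.imwrite('pics/sock.png',np.hstack([z,z2])[:560])
```

```text
placed tongue 218 c [537.9 -77.6] size [23.2 45.3] ang 29.26 z [17.  20.  21.4]
67 [-93.8 -64.1]
64 [-94.6 -83.1]
61 [-94.3 -82.6]
mean dir deg 177.51352662454127 tipx 0.5179891971723436
car tongue 219 c [538.5 -77.2] size [24.5 43.7] ang 25.4 z [16.8 20.  21.2]
66 [-94.7 -63. ]
67 [-94.4 -82.6]
57 [-94.4 -82.1]
mean dir deg 176.52885633865944 tipx 0.518824360420562
down tongue 886 c [537.4 -77. ] size [24.2 45.9] ang 30.14 z [17.  19.8 21.1]
279 [-94.6 -63. ]
251 [-94.3 -82.8]
201 [-94.3 -82.3]
mean dir deg 174.9334326050759 tipx 0.5170773277389739
```

The tongue is at about 183.5°, so the lock angle is near 0 and the socket is aligned with the nest (about 4.2°). Now I go over the key with the jaws across its paddle and the fingers half closed.

Request:
arm_command(
  moves=[
    [0.65,125,-291,0,-1.805],
    [0.65,125,-291,0,-1.805],
    [0.65,125,-291,0,-1.805],
    [0.65,125,-291,0,-1.805],
    [0.65,125,-291,0,-1.805],
    [0.65,125,-291,0,-1.805],
    [0.65,125,-291,0,-1.805],
    [0.65,125,-291,0,-1.805],
    [0.65,125,-291,0,-1.805],
    [0.65,125,-291,0,-1.805],
    [0.65,125,-291,0,-1.805],
    [0.65,125,-291,0,-1.805],
  ],
)

```text
clock: 13.0
tcp_pos: [0.5256, -0.3091, 0.2264]
orientation: [0.0, 0.793, -0.61, -0.001]
wrist_force: [0.6, 0.5, 0.0]
finger_gap: 0.0297
```

Request:
arm_command(
  moves=[
    [0.65,0,0,0,0],
    [0.65,0,0,0,-0.05],
    [0.65,0,0,0,-0.05],
  ],
)

```text
clock: 13.3
tcp_pos: [0.5263, -0.3095, 0.2267]
orientation: [0.0, 0.805, -0.593, -0.001]
wrist_force: [-0.4, 0.1, 0.1]
finger_gap: 0.0302
```

Run:
```python
from h import *
pose(); wgrab('key'); im,d,p,k=wload('key'); P=wpts(d,p,k)
fit('key',P,box(P,.50,.555,-.34,-.27,.085,.105))
fit('stand',P,box(P,.42,.65,-.37,-.23,.038,.046))
for t in('key','stand'):
    im,d,p,k=wload(t); P=wpts(d,p,k); m=box(P,.50,.555,-.34,-.27,.0885,.105); Q=P[m]-P[m].mean(0)
    a=np.radians(107.6); e=np.array([np.cos(a),np.sin(a)]); s=Q[:,:2]@e; print('tilt along handle deg',np.degrees(np.polyfit(s,Q[:,2],1)[0]), len(s))
```

```text
t 13.3 tcp [ 526.3 -309.5  226.7] yaw -1.2702 F [-0.4  0.1  0.1] gap 30.2 q [-0.663  0.385  0.148  1.335 -0.    -2.534]
key 503 c [ 528.7 -310.4] size [11.1 43.4] ang 17.26 z [88.5 91.5 92.9]
stand 5517 c [ 528.2 -309.6] size [180.5  56.9] ang 4.35 z [39.9 41.1 42.3]
tilt along handle deg 0.42774314500150423 479
tilt along handle deg 0.19765182832796752 525
```

Request:
arm_command(
  moves=[
    [0.65,1.3,-1.9,30,0],
    [0.65,1.3,-1.9,75,0],
    [0.65,1.3,-1.9,115,0],
    [0.65,1.3,-1.9,137,0],
    [0.65,1.3,-1.9,147,0],
    [0.65,1.3,-1.9,147,0],
    [0.8,1.3,-1.9,147,0],
    [1,1.3,-1.9,147,0],
    [1,1.3,-1.9,147,0],
    [1,1.3,-1.9,147,0],
    [1,1.3,-1.9,147,0],
  ],
  squeeze=70,
)

```text
clock: 14.45
tcp_pos: [0.5305, -0.3116, 0.0818]
orientation: [0.0, 0.806, -0.592, 0.002]
wrist_force: [-0.3, 0.5, 6.4]
finger_gap: 0.0094
```

Run:
```python
from h import *
pose()
```

```text
t 14.45 tcp [ 530.5 -311.6   81.8] yaw -1.2672 F [-0.3  0.5  6.4] gap 9.4 q [-0.661  0.463 -0.096  1.008 -0.    -2.536]
```

Request:
arm_command(
  moves=[
    [1,0,0,-4,0],
    [1,0,0,-12,0],
    [1,0,0,-28,0],
    [1,0,0,-50,0],
    [1,0,0,-80,0],
    [1,0,0,-105,0],
    [1,0,0,-120,0],
    [1,0,0,-120,0],
    [1,0,0,-120,0],
  ],
)

```text
clock: 15.35
tcp_pos: [0.5293, -0.3106, 0.1997]
orientation: [0.0, 0.806, -0.592, -0.0]
wrist_force: [0.1, 0.2, -1.4]
finger_gap: 0.0094
```

Run:
```python
from h import *
s=pose(); wgrab('kl'); im,d,p,k=wload('kl'); P=wpts(d,p,k)
cv2.imwrite('pics/kl.png',cv2.resize(im,(640,480))[120:])
c=s['tcp_pos']; y=-1.2672; R=np.array([[np.cos(y),np.sin(y)],[np.sin(y),-np.cos(y)]]); L=(P[...,:2]-c[:2])@R; h=P[...,2]-c[2]
m=(abs(L[...,0])<.04)&(abs(L[...,1])<.012)
for a in range(-75,25,8):
    q=m&(h*1000>a)&(h*1000<a+8); 
    if q.sum()>5: print(a,q.sum(),'x',(np.percentile(L[q][:,0],[2,98])*1000).round(1),'y',(np.percentile(L[q][:,1],[2,98])*1000).round(1))
```

```text
t 15.35 tcp [ 529.3 -310.6  199.7] yaw -1.267 F [ 0.1  0.2 -1.4] gap 9.4 q [-0.661  0.397  0.101  1.274 -0.    -2.536]
-75 27 x [2.3 3.3] y [-3.6  5.6]
-67 30 x [2.3 3.2] y [-4.3  5.4]
-19 33 x [16.9 20.4] y [-5.9  4.8]
-11 108 x [16.3 20.2] y [-6.2  5. ]
-3 118 x [16.2 20.4] y [-6.3  5.2]
5 1497 x [-21.   19.5] y [-8.9  8.2]
13 282 x [-8.9 11.7] y [-11.4  11.6]
21 255 x [ 6.7 12. ] y [-11.5  11.8]
```

View pics/kl.png

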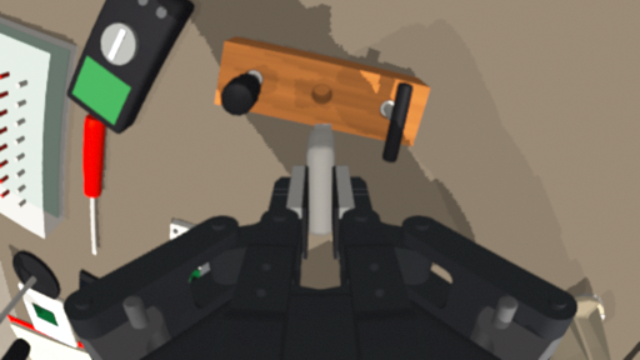

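The key is held upright, and measuring places it about 1.9 mm toward tool -x of the TCP. The other drivers are still standing. Now I carry it over the socket.

Request:
arm_command(
  moves=[
    [1,-20,-11,0,0.03],
    [1,-55,-31,0,0.08],
    [1,-95,-54,0,0.12],
    [1,-135,-77,0,0.17],
    [1,-170,-96,0,0.2],
    [1,-190,-108,0,0.23],
    [1,-197.5,-112,0,0.23],
    [1,-197.5,-112,20,0.23],
    [1,-197.5,-112,45,0.23],
    [1,-197.5,-112,65,0.23],
    [1,-197.5,-112,65,0.23],
    [1,-197.5,-112,65,0.23],
  ],
)

```text
clock: 16.6
tcp_pos: [0.5765, -0.0892, 0.1343]
orientation: [0.001, 0.733, -0.681, -0.001]
wrist_force: [0.3, -0.4, -1.8]
finger_gap: 0.0091
```

```bash
cat > kk.py <<'E'
from h import *
def look(tag):
    s=pose(); wgrab(tag); im,d,p,k=wload(tag); P=wpts(d,p,k); c=s['tcp_pos']
    w,x,y,z=s['orientation']; a=np.arctan2(2*(x*y+w*z),1-2*(y*y+z*z)); R=np.array([[np.cos(a),np.sin(a)],[np.sin(a),-np.cos(a)]])
    L=(P[...,:2]-c[:2])@R; h=(P[...,2]-c[2])*1000; m=(abs(L[...,0])<.01)&(abs(L[...,1])<.012)
    for lo in range(-75,-30,7):
        q=m&(h>lo)&(h<lo+7)
        if q.sum()>5: print(lo,q.sum(),'x',(np.percentile(L[q][:,0],[2,50,98])*1000).round(1),'y',(np.percentile(L[q][:,1],[2,98])*1000).round(1))
    fit('block',P,box(P,.5,.66,-.15,-.05,.042,.050))
    return im
E
python3 - <<'E'
from kk import *
im=look('ins'); cv2.imwrite('pics/ins.png',cv2.resize(im[60:300,130:390],(780,720))[:600])
E
```

```text
t 16.6 tcp [576.5 -89.2 134.3] yaw -1.4975 F [ 0.3 -0.4 -1.8] gap 9.1 q [-0.291  0.373 -0.1    1.101 -0.    -1.935]
-75 17 x [2.1 2.6 3. ] y [-3.3  5.5]
-68 40 x [2.4 2.8 3.1] y [-4.2  5.6]
block 1552 c [576.9 -87. ] size [40.2 40.5] ang 3.93 z [44.  45.1 46.2]
```

View pics/ins.png

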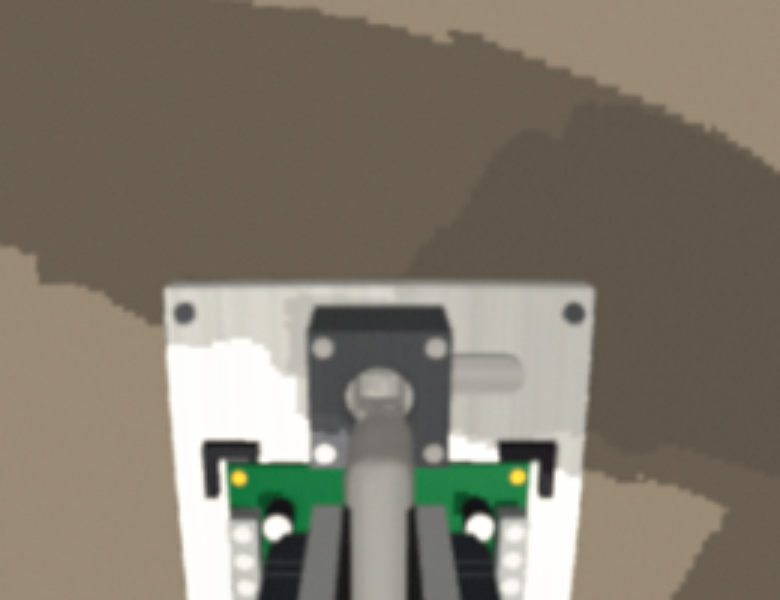

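The foot is above the opening at (381,408), less than 1 mm off the socket centre (379,395). I correct that and start inserting.

Request:
arm_command(
  moves=[
    [1,0,-0.8,5,0],
    [1,0,-0.8,12,0],
    [1,0,-0.8,18,0],
    [1,0,-0.8,22,0],
    [1,0,-0.8,25,0],
    [1,0,-0.8,27,0],
    [1,0,-0.8,27,0],
  ],
)

```text
clock: 17.35
tcp_pos: [0.5778, -0.0886, 0.1076]
orientation: [0.0, 0.733, -0.681, -0.0]
wrist_force: [-0.0, 0.1, -1.1]
finger_gap: 0.0095
```

Run:
```python
from h import *
s=pose(); print(s['ft_torque'].round(2))
```

```text
t 17.35 tcp [577.8 -88.6 107.6] yaw -1.4969 F [-0.   0.1 -1.1] gap 9.5 q [-0.289  0.392 -0.14   1.04  -0.    -1.934]
[ 0.01 -0.03  0.  ]
```

Request:
arm_command(
  moves=[
    [1,0,0,2,0],
    [1,0,0,4,0],
    [1,0,0,6,0],
    [1,0,0,7.5,0],
    [1,0,0,8.5,0],
    [1,0,0,9.5,0],
    [1,0,0,9.5,0],
  ],
)

```text
clock: 18.05
tcp_pos: [0.5783, -0.0888, 0.0989]
orientation: [-0.0, 0.733, -0.681, 0.001]
wrist_force: [-0.6, 0.1, 1.5]
finger_gap: 0.0097
```

Run:
```python
from h import *
s=pose(); print(s['ft_torque'].round(2))
```

```text
t 18.05 tcp [578.3 -88.8  98.9] yaw -1.497 F [-0.6  0.1  1.5] gap 9.7 q [-0.289  0.399 -0.153  1.019 -0.    -1.934]
[-0.04  0.06 -0.01]
```

Request:
arm_command(
  moves=[
    [1,0,0,0.7,0],
    [1,0,0,1.3,0],
    [1,0,0,1.3,0],
    [1,0,0,1.3,0],
  ],
)

```text
clock: 18.45
tcp_pos: [0.5789, -0.089, 0.0987]
orientation: [-0.001, 0.733, -0.681, 0.001]
wrist_force: [-0.7, -0.2, 7.5]
finger_gap: 0.0091
```

The key has bottomed at the expected depth. Now I turn it clockwise about the key's axis, compensating for the 1.9 mm offset.

Request:
arm_command(
  moves=[
    [1,0,0,-0.5,0.05],
    [1,0,0.3,-0.5,0.15],
    [1,0,0.6,-0.5,0.3],
    [1,-0.1,0.9,-0.5,0.45],
    [1,-0.2,1.1,-0.5,0.6],
    [1,-0.3,1.4,-0.5,0.75],
    [1,-0.5,1.6,-0.5,0.9],
    [1,-0.7,1.8,-0.5,1.05],
    [1,-0.9,2.0,-0.5,1.2],
    [1,-1.2,2.1,-0.5,1.35],
    [1,-1.5,2.2,-0.5,1.5],
    [1,-1.5,2.2,-0.5,1.5],
  ],
)

```text
clock: 19.65
tcp_pos: [0.5754, -0.088, 0.0988]
orientation: [0.0, -0.07, 0.998, -0.001]
wrist_force: [-3.9, -1.4, 7.0]
finger_gap: 0.0095
```

Run:
```python
from h import *
s=pose(); print(s['ft_torque'].round(2))
```

```text
t 19.65 tcp [575.4 -88.   98.8] yaw -3.0006 F [-3.9 -1.4  7. ] gap 9.5 q [-0.289  0.394 -0.16   1.016 -0.002 -0.43 ]
[-0.35  0.9   0.01]
```

Request:
arm_command(
  moves=[
    [1,0,0.1,0,0.05],
    [1,0,0.1,0,0.1],
    [1,0,0.1,0,0.14],
    [1,0,0.1,0,0.14],
  ],
)

```text
clock: 20.05
tcp_pos: [0.5753, -0.0878, 0.0988]
orientation: [-0.0, -0.002, 1.0, -0.001]
wrist_force: [-2.9, -0.7, 7.6]
finger_gap: 0.0094
```

Run:
```python
from h import *
s=pose(); print(s['ft_torque'].round(2))
```

```text
t 20.05 tcp [575.3 -87.8  98.8] yaw -3.1381 F [-2.9 -0.7  7.6] gap 9.4 q [-0.289  0.394 -0.161  1.016 -0.002 -0.292]
[-0.28  0.96  0.04]
```

Request:
arm_command(
  moves=[
    [1,0,0,0,0.03],
    [1,0,0,0,0.06],
    [1,0,0,0,0.06],
  ],
)

```text
clock: 20.35
tcp_pos: [0.5753, -0.0878, 0.0988]
orientation: [-0.0, 0.028, 1.0, -0.001]
wrist_force: [-3.6, -1.5, 7.5]
finger_gap: 0.0092
```

Run:
```python
from h import *
s=pose(); print(s['ft_torque'].round(2))
wgrab('lk'); im,d,p,k=wload('lk'); cv2.imwrite('pics/lk.png',np.hstack([cv2.resize(im,(512,384)),]))
```

```text
t 20.35 tcp [575.3 -87.8  98.8] yaw 3.0853 F [-3.6 -1.5  7.5] gap 9.2 q [-2.890e-01  3.940e-01 -1.610e-01  1.016e+00 -1.000e-03 -2.320e-01]
[-0.29  0.93  0.04]
```

View pics/lk.png

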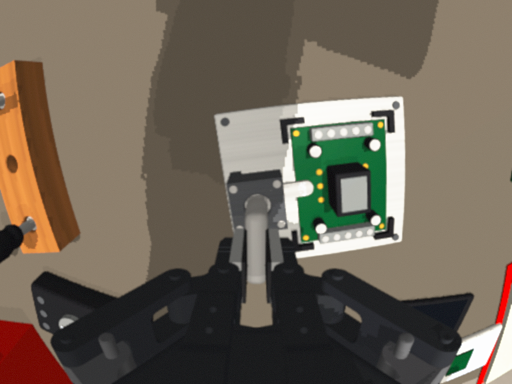

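The tongue now lies over the board's edge at (300,188). I measure its angle.

```bash
cat > tg.py <<'E'
from h import *
def tongue(t):
    im,d,p,k=wload(t); P=wpts(d,p,k)
    mn=im.min(-1).astype(int); mx=im.max(-1).astype(int)
    m=box(P,.55,.60,-.063,-.035,.0165,.026)&(mn>90)&(mx-mn<40)
    Q=P[m]*1000; print(m.sum(),np.median(Q[:,2]))
    rel=Q[:,:2]-[576.8,-86.8]; n=np.radians(4.2); ex=np.array([np.cos(n),np.sin(n)]); ey=np.array([-ex[1],ex[0]])
    X=rel@ex; Y=rel@ey; c=[]
    for lo in range(24,48,4):
        q=(Y>lo)&(Y<lo+4)
        if q.sum()>4: c.append(((lo+2),np.percentile(X[q],[3,97]).mean())); print(lo,q.sum(),np.percentile(X[q],[3,97]).round(1))
    c=np.array(c); print('slope deg (+ = overshoot cw)',np.degrees(np.arctan(np.polyfit(c[:,0],c[:,1],1)[0])),'ray',np.degrees(np.arctan(c[:,1]/c[:,0])).round(1))
E
python3 -c "
from tg import *
tongue('lk')"
```

```text
385 20.01342909111989
24 77 [-7.1  4.6]
28 79 [-7.4  4.4]
32 77 [-7.5  4.5]
36 77 [-7.4  4.3]
40 64 [-7.   3.6]
44 10 [-3.9  1.5]
slope deg (+ = overshoot cw) -0.11891488220087774 ray [-2.8 -2.9 -2.5 -2.3 -2.3 -1.5]
```

Request:
arm_command(
  moves=[
    [1,0,0,0,0.03],
    [1,0,0,0,0.06],
    [1,0,0,0,0.06],
  ],
)

```text
clock: 20.7
tcp_pos: [0.5752, -0.0876, 0.0988]
orientation: [-0.0, 0.058, 0.998, -0.001]
wrist_force: [-3.1, -0.8, 7.8]
finger_gap: 0.0092
```

Run:
```python
from tg import *
s=pose(); print(s['ft_torque'].round(2),s['tau'].round(2)); wgrab('lk2'); tongue('lk2')
```

```text
t 20.7 tcp [575.2 -87.6  98.8] yaw 3.0255 F [-3.1 -0.8  7.8] gap 9.2 q [-2.880e-01  3.940e-01 -1.610e-01  1.016e+00 -1.000e-03 -1.720e-01]
[-0.21  1.01  0.12] [  0.64 -46.05  26.7   -1.69   0.63   0.29]
384 20.055162365510235
24 75 [-6.4  5.5]
28 77 [-6.2  5.2]
32 79 [-6.3  5.3]
36 77 [-6.4  5.4]
40 64 [-5.5  5. ]
44 10 [-2.8  2.5]
slope deg (+ = overshoot cw) 0.8503348287388441 ray [-1.  -0.9 -0.8 -0.7 -0.3 -0.2]
```

Request:
arm_command(
  moves=[
    [1,0,0,0,0.03],
    [1,0,0,0,0.05],
    [1,0,0,0,0.05],
  ],
)

```text
clock: 21.05
tcp_pos: [0.5752, -0.0876, 0.0988]
orientation: [-0.0, 0.083, 0.997, -0.001]
wrist_force: [-3.8, -1.4, 7.6]
finger_gap: 0.0093
```

Run:
```python
from tg import *
s=pose(); print(s['ft_torque'].round(2),s['tau'].round(2)); wgrab('lk3'); tongue('lk3')
```

```text
t 21.05 tcp [575.2 -87.6  98.8] yaw 2.976 F [-3.8 -1.4  7.6] gap 9.3 q [-2.880e-01  3.940e-01 -1.610e-01  1.016e+00 -1.000e-03 -1.230e-01]
[-0.18  0.97  0.24] [  0.47 -46.06  26.72  -1.72   0.59   0.31]
393 20.048594154627008
24 78 [-6.6  5.4]
28 79 [-6.2  5.4]
32 80 [-6.2  5.5]
36 77 [-6.5  5.3]
40 66 [-6.2  4.3]
44 11 [-3.2  2.2]
slope deg (+ = overshoot cw) -0.40681651749161657 ray [-1.3 -0.8 -0.6 -0.9 -1.3 -0.6]
```

The tongue has stopped moving and the torque is rising, so it is at its stop. I ease off a little within the play, then open and withdraw straight up.

Request:
arm_command(
  moves=[
    [1,0,0,-0.3,-0.05],
    [1,0,0,-0.3,-0.05],
    [0.6,0,0,-0.3,-0.05],
    [0.6,0,0,-0.3,-0.05],
    [0.6,0,0,-0.3,-0.05],
    [0.6,0,0,-0.3,-0.05],
    [0.6,0,0,-10,-0.05],
    [0.6,0,0,-35,-0.05],
    [0.6,0,0,-80,-0.05],
    [0.6,0,0,-120,-0.05],
    [0.6,0,0,-120,-0.05],
    [0.6,0,0,-120,-0.05],
  ],
)

```text
clock: 22.3
tcp_pos: [0.5766, -0.0874, 0.2194]
orientation: [0.002, 0.058, 0.998, -0.0]
wrist_force: [-0.5, 0.3, -0.4]
finger_gap: 0.0343
```

Run:
```python
from tg import *
pose(); im=wgrab('fin'); tongue('fin'); im,d,p,k=wload('fin'); P=wpts(d,p,k)
fit('handle',P,box(P,.54,.61,-.12,-.05,.098,.13)); fit('trafo',P,box(P,.53,.61,-.05,.03,.039,.05))
cv2.imwrite('pics/fin.png',cv2.resize(im,(640,480)))
im2,d2,c=grab('top'); _,T=cloud('top')
```

```text
t 22.3 tcp [576.6 -87.4 219.4] yaw 3.0263 F [-0.5  0.3 -0.4] gap 34.3 q [-0.288  0.328  0.049  1.288 -0.    -0.173]
175 19.893747116095984
24 34 [-6.3  4.7]
28 37 [-6.6  5.1]
32 34 [-6.6  5.1]
36 35 [-6.6  4.6]
40 30 [-5.9  4.1]
slope deg (+ = overshoot cw) -0.6860796877696833 ray [-1.7 -1.4 -1.2 -1.6 -1.2]
handle 614 c [576.8 -87.6] size [12.5 44.1] ang 86.53 z [104.3 108.3 109.9]
trafo 724 c [571.3 -15.4] size [34.9 27.4] ang 3.35 z [42.6 44.3 45.6]
```

View pics/fin.png

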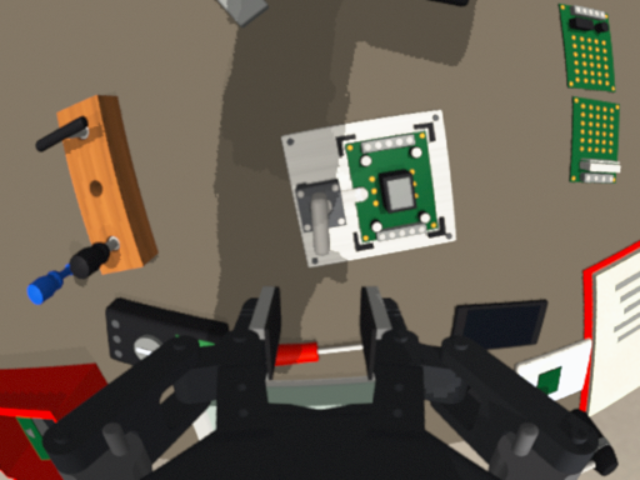

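Run:
```python
from h import *
for nm,(x0,x1) in dict(a=(.535,.60),b=(.365,.43)).items():
    A=ortho('pile2',x0,x1,.19,.30,.004,1000); B=ortho('fin',x0-.015,x1+.015,.175,.315,.004,1000)
    r=cv2.matchTemplate(B,A,cv2.TM_CCOEFF_NORMED); _,v,_,loc=cv2.minMaxLoc(r); print(nm,'score',round(v,2),'shift mm',np.array(loc)-15)
s=pose(); env.hand_in()
```

```text
a score 0.61 shift mm [-12   1]
b score 0.76 shift mm [1 0]
t 22.4 tcp [575.1 -87.  216.8] yaw 3.0262 F [-0.1  0.8 -0.4] gap 34.0 q [-0.288  0.33   0.045  1.287 -0.    -0.173]
the job is handed in; nothing more can be done
```

The board is in the nest, the hold-down is locked with the key, and the key is left standing in the socket with the gripper clear of it. I handed in at about 22.4 s of the 61 s allowed. One last check disagreed and I did not resolve it before handing in (under board a, below).

**What I did**
- **Board:** I lifted the top board straight off the pile by its transformer and laid it in the nest inside all four corner angles.
- **Key:** I took the key from the stand's middle hole and pushed it down to the socket floor, where I felt about 7 N of contact at the expected depth. I turned it clockwise until the tongue stopped moving and the torque rose from 0.04 to 0.24 N m. Then I eased back 0.05 rad within the play, let go and withdrew straight up.

**What the last checks showed**
- **Tongue:** it lies across the board's edge, within about 1.5° of the nest's +y. The reading moved by about 0.5° after release, which is within the measuring noise.
- **Key:** the handle top reads about 109 mm above the bench once the camera's height offset is allowed for. Fully home would be 110 mm. The handle stands about 7.7° past the locked direction; the stated play is 6°, and I put the difference down to measurement.
- **Board:** its transformer centre is within about 0.5 mm of the nest centre.
- **Under boards:** board b matched its earlier picture to within 1 mm. The match for board a was poor (score 0.61) and suggested a 12 mm shift sideways. I think that comes from changed shadow and the view being at the edge of the image, because the final picture shows the two boards still end to end and the lift showed no sign of dragging. I did not confirm this.
- **Everything else:** the drivers and phones in view and the battery pack looked undisturbed in the final picture. The red board was out of view there and was last seen untouched during the lift.

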